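# Clamp two bottles square in the twin-screw hold-down press

## Robot

A 7-joint arm with a two-finger parallel gripper is mounted at the origin on the work surface. World frame = base frame: x ahead of the robot, y to its left, z up, the work surface at z = 0. Lengths are in mm, angles in rad, forces in N, time in s.
With the tool pointing down it reaches from about 425 to 875 mm from the base axis. Payload 8.4 kg.
Tool frame: the origin (TCP) lies on the mounting face of the last link; the fingertips stand 173 mm ahead of it and the grasp point (between the pads) lies 155 mm ahead of it (manip.tip_reach is the distance from the TCP to the fingertips, in mm); z points along the fingers, y is the line along which they close (so a half turn about z gives the same grasp; the last joint's range is limited). The gripper opens to 85 mm and grips with 20 to 120 N. Pads are 22 mm wide; open, the fingers measure 114 mm over their backs; the gripper's body (76 mm by 85 mm) begins 54 mm behind the grasp point. The pads swing forward as they close: fully open they stand 13 mm farther back than shut.
Start: joints at [-1.363, 0.333, 0.04, 1.465, -0.013, 1.343, -0.059], TCP at [196.311, 619.625, 404.708] pointing down, gripper open.
Joint ranges: [-2.58, 2.58], [-0.38, 2.09], [-1.3, 1.39], [0.25, 2.4], [-1.5, 4.64], [0.08, 2.09], [-2.65, 2.65]. Speed limits (rad/s): [2.22, 2.22, 2.79, 2.79, 3.14, 3.14, 3.14].

## Interface

Orientations are given as [roll, pitch, yaw] about the fixed x, y, z axes, in that order (R = Rz(yaw) Ry(pitch) Rx(roll)).
In Python, from workcell import manip, eoat, snapshot, calibration, ticket gives the robot as it stands. Calls block until the motion is done:
- manip.move_pose(position, orientation): joint-space move of the TCP to a pose.
- manip.servo_line(position, attitude=None, speed=150): straight line of the TCP; attitude=None keeps the orientation; speed is the mean speed in mm/s.
- manip.set_joints(angles): joint-space move.
- eoat.move_gripper(opening, newtons=None): finger opening in mm; newtons is the grip in N (None keeps the last); returns when the fingers have stopped.
- manip.wait(seconds).
- manip.solve_ik(position, orientation): joint angles nearest the present ones, or None.
- manip.observe(): the state.
- snapshot(name): name is "side" or "top"; returns (picture, depth): 400x640x3 uint8, blue, green, red; 400x640 float32, mm along the optical axis (not along the pixel's ray), 0 where there is no reading.
- calibration(name): a dict with "camera_matrix" (3x3 intrinsics, pixels), "R" (3x3) and "t" (3): a world point X has camera coordinates R X + t. Camera axes: x right, y down, z forward; pixel columns grow to the right and rows downward; lengths in mm; the calibration is good to about 2 mm. A picture is of the moment at which its call begins. calibration takes no time and is no camera call.
A pose or a line that the arm cannot do raises manip.IKError and nothing moves.
- ticket.finish_job(): hands the job in; it is judged then, once.
The state is a dict: "time": time; "joints": joint angles; "joint_vel": joint speeds; "joint_efforts": joint torques, N m; "tcp_pos": TCP position; "tcp_rot": TCP orientation; "wrist_force": force on the tool from outside, world axes, zero at the start; "ft_torque": the same for the moment, N m; "gripper_width": finger opening in mm; "gripper_force": force on a finger pad.
Only numpy, scipy, OpenCV 4.12 (cv2) and the standard library are available. Lean on these libraries where they do the work, as an engineer would, in place of code of your own. Each camera call takes 0.05 s, during which the arm holds its last target. There are 200 camera calls.

## Task

Push the bottle carrier all the way back against its stop under the press. Then lower the carriage onto the two bottle caps by turning the two hand knobs clockwise, alternately and in small steps so that neither end of the carriage ever gets 5 mm ahead of the other, until both rubber feet bear on their caps with about 30 N each (never over 60 N on a cap) and the carriage is square again; then let go, leaving the loose things around the press undisturbed.

Things in the scene. Friction and masses are not known exactly. Their poses are not given: they have to be found in the camera images.
- press: Fixed twin-screw hold-down press. Origin on the bench under the middle of its crosshead; x points away from the loading side (the carrier goes in along +x), y towards the left screw. Bed 230 x 340 x 20 mm (x -160 to +70), white crosshead 60 (x) x 340 (y) x 20 mm with its top at z = 220 mm on two 30 mm posts at y = +-155 mm; screws at x = 0, y = +-90 mm. Guides 12 mm high, 246 mm apart, on the bed.
- carrier: Loose white bottle carrier, about 0.6 kg, on the bed between the guides. Plate 130 (x) x 240 (y) x 20 mm, origin at the centre of its underside (z = 20 mm), x axis along the push. Carries two fixed amber bottles at x = +25, y = +-90 mm, caps 33 mm across. Home, far edge on the back stop: origin at x = -25 mm in the press frame; it starts 25 to 50 mm short of that.
- lug (a point): Centre of the near (-x) face of the carrier's upright push lug, 12 (x) x 70 (y) mm, which rises from 20 to 60 mm above the carrier's underside; this point is at x = -65 mm from the carrier origin, 45 mm above the underside (65 mm above the bench). Push here along the press's +x.
- cap_level (a point): Point of the carrier between the two bottles, 100 mm above the carrier's underside. The two cap tops, level with each other, lie 0 to 7 mm above this point: the bottles differ from batch to batch and this is not measured, so the contact must be felt.
- knob_left (a point): Left (+y) black round fluted hand knob on top of the press, 37 to 40 mm in diameter, 26 mm high, vertical axis; this point is on its axis at mid-height, 263 mm above the bench: grip here. 30 mm lie free between the knob's underside and the crosshead (only the screw and a 24 mm collar in it). It stays at its height when turned.
- knob_right (a point): The same point of the right (-y) hand knob.
- screw_left (a joint): Angle of the left knob, rad, growing clockwise seen from above, range 0 to 7; starts at 0. Clockwise lowers the left end of the carriage 24 mm a turn (3.82 mm per rad). Drag about 0.22 N m either way, so it stays where it is left. Each newton on the foot adds 0.0038 N m to the tightening torque. After touching, foot force grows about 50 to 60 N per rad of its own screw.
- screw_right (a joint): The same for the right knob and the right end of the carriage.
- carriage: White plastic cross bar 45 x 230 x 25 mm that hangs on the two screws below the crosshead, origin at its centre, y axis towards the left screw. It tilts sideways when one screw is ahead of the other (ends 180 mm apart).
- end_left (a point): Point on the underside of the carriage at the left screw's axis; the unloaded rubber foot reaches 30 mm below it.
- end_right (a point): The same at the right screw.
- foot_left: Stiffly sprung rubber foot (16 N per mm), 31 mm in diameter, under the left end of the carriage: an aluminium stem with a rubber sole that is sprung against it. Origin on the stem, fixed to the carriage, 10 mm above the unloaded sole; it does not show the sole's give. At the start the sole is 128.5 mm above the bench and 1.5 to 8.5 mm above the cap (when the carrier is home).
- foot_right: The same under the right end.
- spare_bottle: Loose amber bottle with a white cap, 54 mm in diameter, 100 mm high, standing on the bench to the left; bystander. Origin at its underside.
- screwdriver: Loose screwdriver lying on the bench to the right; bystander. Origin below its middle.
- cap_bin: Grey open bin 130 x 100 x 60 mm with caps, on the bench to the right; bystander. Origin at its underside.

How it is judged:
By the outcome, as a careful person would: the job done as asked, in the order asked, and still so for the second after the job is handed in, with the robot touching nothing.
It also fails if it takes over 72 s, if anything falls off the work surface, if the arm or the gripper's body presses on something with over 40 N, if the wrist force passes 120 N, or if a joint passes its speed limit or range.

## Working session

There is one attempt and no reset: what is moved stays moved. The work goes in short steps, each a Python script; the robot and the scene stay as the last script left them, time stands still between calls to the robot, and variables do not carry over. Pictures are saved under pics/ and viewed, at most 10 in all, crops included, and the job is handed in when it is done.

```bash
mkdir -p pics; ls
python3 - <<'E'
from workcell import manip, snapshot, calibration
import cv2, numpy as np
for n in("side","top"):
    p,d=snapshot(n); cv2.imwrite(f"pics/{n}0.png",p); np.save(f"{n}0.npy",d); c=calibration(n); print(n,c, (d>0).mean())
s=manip.observe(); print(s)
E
```

```text
pics
side {'camera_matrix': array([[447.84115755,   0.        , 314.61097787],
       [  0.        , 447.84115755, 203.36138067],
       [  0.        ,   0.        ,   1.        ]]), 'R': array([[ 0.73633095, -0.67661888,  0.00190575],
       [-0.33325608, -0.36511452, -0.86927083],
       [ 0.58886087,  0.63943591, -0.49433248]]), 't': array([-401.90001795,  334.87416406,  957.33359284])} 0.99601953125
top {'camera_matrix': array([[411.09883226,   0.        , 317.34626177],
       [  0.        , 411.09883226, 196.1508332 ],
       [  0.        ,   0.        ,   1.        ]]), 'R': array([[-0.00297213, -0.99983569, -0.01788158],
       [-0.99062565,  0.00538596, -0.13649843],
       [ 0.13657231,  0.01730826, -0.99047889]]), 't': array([  -7.52227575,  546.1233523 , 1089.02186671])} 0.9960703125
{'time': 0.1, 'joints': array([-1.36319205,  0.33383623,  0.03986639,  1.4662014 , -0.01334172,
        1.34329581, -0.05849983]), 'joint_vel': array([-0.00043486, -0.00348519,  0.00108925, -0.00224335, -0.00045831,
        0.00209607,  0.0010353 ]), 'joint_efforts': array([ 5.22735514e-03, -6.60031343e+01,  1.37099817e+00, -4.06475401e+01,
        1.69775658e-02,  9.06662433e-03,  4.14049271e-05]), 'tcp_pos': array([196.27402915, 619.48580574, 403.90344656]), 'tcp_rot': array([-3.14012415e+00,  1.52570203e-04,  2.83479253e+00]), 'wrist_force': array([-1.0983995 , -0.22763808, -0.22934884]), 'ft_torque': array([-0.01980489, -0.01507915,  0.01220874]), 'gripper_force': 0.0, 'gripper_width': 85.26445859086719}
```

View pics/side0.png

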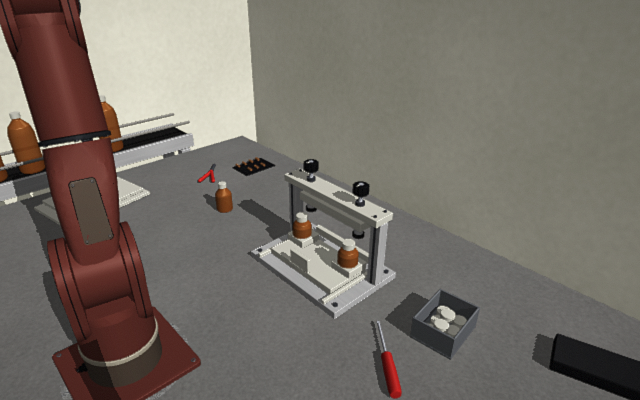

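View pics/top0.png

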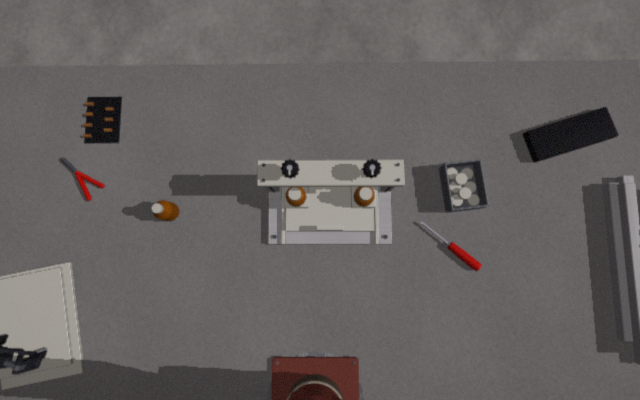

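The side view shows the knobs at about (311,165) and (361,188), with the lug near (300,260). In the top view the knobs are at (290,168) and (372,168), the crosshead spans (258–404, 160–187), the carrier is at about (330,210), and the screwdriver and bin are to the right.

```bash
cat > h.py <<'E'
import numpy as np, cv2
from workcell import manip, eoat, snapshot, calibration, ticket
def cloud(n,d):
    c=calibration(n);K=c["camera_matrix"];v,u=np.mgrid[:400,:640]
    P=np.stack([(u-K[0,2])/K[0,0]*d,(v-K[1,2])/K[1,1]*d,d],-1)
    return (P-c["t"])@c["R"]
def ray(n,uv):
    c=calibration(n);r=np.linalg.solve(c["camera_matrix"],[*uv,1])@c["R"]
    return -c["R"].T@c["t"], r/np.linalg.norm(r)
def tri(a,b):
    (o1,r1),(o2,r2)=ray("side",a),ray("top",b)
    s,*_=np.linalg.lstsq(np.stack([r1,-r2],1),o2-o1,rcond=None)
    p,q=o1+s[0]*r1,o2+s[1]*r2
    return (p+q)/2,np.linalg.norm(p-q)
def dark(p,box,thr=60):
    u0,v0,u1,v1=box;m=np.zeros(p.shape[:2],np.uint8)
    m[v0:v1,u0:u1]=(p[v0:v1,u0:u1].max(2)<thr)
    n,l,st,ce=cv2.connectedComponentsWithStats(m);i=1+np.argmax(st[1:,4]);return ce[i],st[i],l==i
E
python3 - <<'E'
from h import *
ps,pt=cv2.imread("pics/side0.png"),cv2.imread("pics/top0.png")
ds,dt=np.load("side0.npy"),np.load("top0.npy")
Cs,Ct=cloud("side",ds),cloud("top",dt)
for nm,bs,bt in(("L",(298,152,324,176),(278,156,302,181)),("R",(348,176,374,200),(360,156,384,181))):
    res=[]
    for C,n,b in((Cs,"side",bs),(Ct,"top",bt)):
        u0,v0,u1,v1=b
        A=C[v0:v1,u0:u1]; m=(A[...,2]>246)&(A[...,2]<290)
        vv,uu=np.nonzero(m)
        mid=(u0+(uu.min()+uu.max())/2, v0+(vv.min()+vv.max())/2); res.append(mid)
        Q=A[m]; T=Q[Q[:,2]>np.percentile(Q[:,2],90)-4]
        print(nm,n,"mid",mid,"n",m.sum(),"z",np.percentile(Q[:,2],[2,50,98]).round(1),"topface ctr",((T.min(0)+T.max(0))/2).round(1),"size",np.ptp(T,axis=0).round(1))
    print("tri",tri(*res))
m=(abs(Ct[...,2]-220)<8); m[:140]=0;m[200:]=0;m[:,:240]=0;m[:,420:]=0
print("crosshead",cv2.minAreaRect(Ct[m][:,:2].astype(np.float32)),np.median(Ct[m][:,2]))
m=(abs(Cs[...,2]-220)<8); m[:150]=0;m[230:]=0;m[:,:270]=0;m[:,410:]=0
print("crosshead side",cv2.minAreaRect(Cs[m][:,:2].astype(np.float32)),np.median(Cs[m][:,2]))
# lug top, z~80
for n,C,b in(("top",Ct,(280,190,385,245)),("side",Cs,(270,235,340,290))):
    u0,v0,u1,v1=b;A=C[v0:v1,u0:u1];m=(abs(A[...,2]-80)<6);Q=A[m]
    print("lug",n,len(Q),cv2.minAreaRect(Q[:,:2].astype(np.float32)) if len(Q)>3 else 0,np.median(Q,axis=0))
    m=(abs(A[...,2]-40)<6);print("plate",cv2.minAreaRect(A[m][:,:2].astype(np.float32)))
cr=np.hstack([cv2.resize(ps[140:320,240:410],None,fx=3,fy=3,interpolation=2)[:540],]);cv2.imwrite("pics/c1.png",cr)
cv2.imwrite("pics/c2.png",cv2.resize(pt[150:250,250:410],None,fx=5,fy=5,interpolation=2))
E
```

```text
L side mid (np.float64(310.5), np.float64(165.5)) n 178 z [249.3 268.1 275.7] topface ctr [571.1  48.  273.6] size [36.7 38.7  5.4]
L top mid (np.float64(290.0), np.float64(168.5)) n 271 z [255.7 275.5 278.6] topface ctr [575.6  47.6 276.4] size [39.6 35.2  5.7]
tri (array([576.10239981,  47.62122448, 261.09813723]), np.float64(3.1725824983262165))
R side mid (np.float64(360.5), np.float64(188.5)) n 222 z [251.8 269.3 276.5] topface ctr [ 571.5 -132.6  274.3] size [40.8 38.3  6.7]
R top mid (np.float64(371.5), np.float64(168.5)) n 277 z [255.3 275.1 278.7] topface ctr [ 575.5 -132.9  277. ] size [38.  39.2  7.5]
tri (array([ 575.20526676, -132.584566  ,  261.93651163]), np.float64(2.0336025889280145))
crosshead ((575.942626953125, -42.88233947753906), (340.40960693359375, 61.042442321777344), 89.99747467041016) 219.62122901677265
crosshead side ((571.8285522460938, -43.001556396484375), (342.86968994140625, 65.12948608398438), 89.91765594482422) 218.25937791010205
lug top 154 ((492.13812255859375, -46.274871826171875), (83.14994812011719, 194.39991760253906), 0.9318187832832336) [456.44004453 -43.30025455  78.94968754]
plate ((491.9306945800781, -48.77455139160156), (276.0982360839844, 142.3452606201172), 89.65216064453125)
lug side 107 ((470.1951904296875, -74.29698944091797), (43.768402099609375, 134.9279022216797), 30.68809700012207) [454.01014472 -49.21421195  77.70018738]
plate ((536.10009765625, -44.98712158203125), (243.96807861328125, 183.51934814453125), 88.31279754638672)
```

View pics/c2.png

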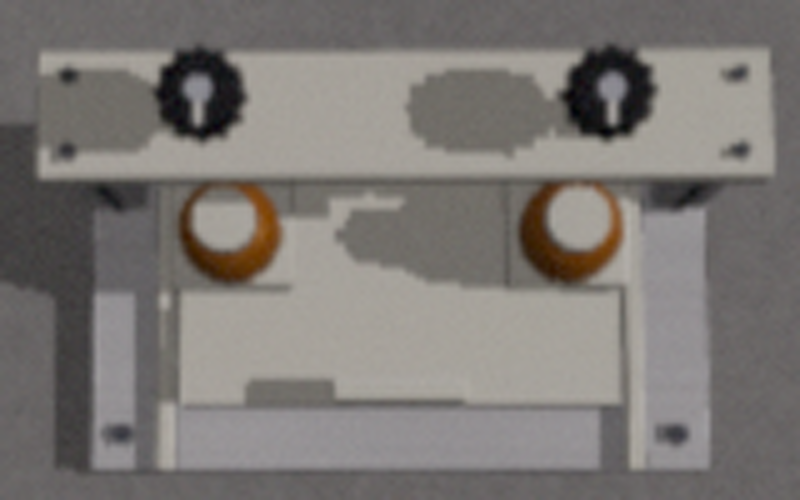

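Run:
```python
from h import *
for yaw in (0,np.pi,np.pi/2):
    for p in ([430,-43,500],[430,-43,225],[474,-43,225]):
        q=manip.solve_ik(p,[np.pi,0,yaw]); print(round(yaw,2),p,None if q is None else np.round(q,2))
for y in(47.5,-132.7):
    for yaw in(2.4,np.pi/2,.7):
      q=manip.solve_ik([575,y,416],[np.pi,0,yaw]); print(y,yaw,None if q is None else np.round(q,2))
```

```text
0 [430, -43, 500] [-0.85 -0.27  0.69  1.83  0.17  1.52 -1.75]
0 [430, -43, 225] [-0.82  0.08  0.86  2.21 -0.08  0.88 -1.48]
0 [474, -43, 225] [-0.8   0.22  0.89  2.11 -0.22  0.9  -1.36]
3.14 [430, -43, 500] [-0.45 -0.19  0.39  1.81  0.07  1.5   1.49]
3.14 [430, -43, 225] [-0.83  0.08  0.87  2.21 -0.08  0.88  1.66]
3.14 [474, -43, 225] [-0.76  0.21  0.83  2.11 -0.2   0.9   1.76]
1.57 [430, -43, 500] [-0.38 -0.18  0.33  1.81  0.06  1.5  -0.06]
1.57 [430, -43, 225] [-0.87  0.09  0.91  2.21 -0.09  0.88  0.1 ]
1.57 [474, -43, 225] [-0.81  0.22  0.9   2.11 -0.22  0.9   0.21]
47.5 2.4 [-0.76  0.2   0.7   1.66 -0.13  1.33  0.79]
47.5 1.5707963267948966 [-0.79  0.21  0.73  1.66 -0.14  1.33 -0.03]
47.5 0.7 [-0.81  0.21  0.76  1.66 -0.15  1.33 -0.9 ]
-132.7 2.4 [-0.73  0.35  1.12  1.64 -0.32  1.36  1.26]
-132.7 1.5707963267948966 [-0.73  0.34  1.11  1.64 -0.31  1.36  0.43]
-132.7 0.7 [-0.71  0.33  1.08  1.64 -0.29  1.35 -0.46]
```

View pics/c1.png

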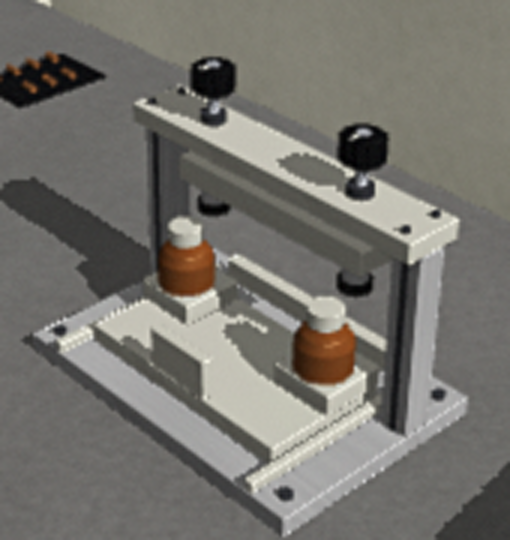

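The crops show the lug standing clear in front of the carrier, the feet hanging under the carriage, and nothing between the gripper and the lug. The measured lug is at (455, -43, 79), which agrees with the given 80 mm height and puts the carrier about 35 mm short of home.

Run:
```python
from h import *
A=[np.pi,0,np.pi]
manip.move_pose([428,-43,480],A); print(manip.observe()["time"])
eoat.move_gripper(30,40)
manip.servo_line([428,-43,228],speed=200)
f0=manip.observe(); print(f0["time"],f0["tcp_pos"],f0["wrist_force"])
for x in [*range(436,464,7),*np.arange(464,492,2)]:
    manip.servo_line([x,-43,228],speed=60)
    s=manip.observe(); f=s["wrist_force"]-f0["wrist_force"]; print(round(s["time"],1),x,s["tcp_pos"].round(1),f.round(1))
    if f[0]<-14: break
```

```text
2.6
4.5833 [428.35316411 -43.04296668 228.67378749] [-1.02278113  0.29146137 -0.63113357]
4.9 436 [436.5 -43.  228.5] [ 1.7 -0.3  0.9]
5.1 443 [443.2 -43.  228. ] [ 1.2 -0.   0.4]
5.4 450 [450.1 -43.1 228. ] [ 0.5 -0.2  0.8]
5.7 457 [457.2 -43.1 228.1] [0.3 0.5 0.6]
5.9 464 [464.2 -43.  228.1] [1.6 0.1 0.4]
6.2 466 [465.8 -43.  227.9] [-1.3 -0.2  1.3]
6.4 468 [467.9 -42.9 227.9] [-1.6  0.4  0.5]
6.7 470 [470.  -42.9 227.9] [-1.3 -0.1 -0.9]
6.9 472 [472.1 -42.9 228. ] [-0.7  0.1 -0.5]
7.2 474 [474.1 -42.9 228. ] [-1.3  0.8 -0.4]
7.4 476 [475.  -42.9 227.6] [-8.4  1.8  6.3]
7.7 478 [475.7 -43.2 227.1] [-16.4   1.5  11.6]
```

```bash
cat >> h.py <<'E'
KN={"L":[575.3,47.4],"R":[575.3,-132.7]}
def go(k,yaw=np.pi/2+.6,grip=70):
    x,y=KN[k]; manip.move_pose([x,y,470],[np.pi,0,yaw])
    manip.servo_line([x,y,416],speed=150)
    global T0; T0=rd(4); eoat.move_gripper(30,grip)
    s=rd(4); o=manip.observe(); print(k,"t %.1f"%o["time"],"w %.1f"%o["gripper_width"],"gf %.0f"%o["gripper_force"],o["tcp_pos"].round(1),"F",(s-T0)[:3].round(1),"Mz %.3f"%(s-T0)[5])
def rd(n=3,dt=.01):
    v=[]
    for _ in range(n):
        o=manip.observe(); v.append(np.r_[o["wrist_force"],o["ft_torque"]]); manip.wait(dt)
    return np.mean(v,0)
def turn(a,n):
    q=np.array(manip.observe()["joints"]); q0=q[6]; q_cmd=q.copy(); out=[]
    for i in range(n):
        q_cmd[6]=q0-a*(i+1)/n; manip.set_joints(q_cmd)
        s=rd(3)-T0; o=manip.observe(); out.append((q0-o["joints"][6],s[5]))
        print("  cmd %.2f got %.3f Mz %.3f F %s eff %.3f t %.2f"%(a*(i+1)/n,q0-o["joints"][6],s[5],s[:3].round(1),o["joint_efforts"][6],o["time"]))
    return out
def rel():
    eoat.move_gripper(62); p=manip.observe()["tcp_pos"]; manip.servo_line([p[0],p[1],470],speed=200)
E
python3 - <<'E'
from h import *
manip.servo_line([440,-43,228],speed=150); manip.servo_line([440,-43,480],speed=300)
eoat.move_gripper(62)
ps,ds=snapshot("side");pt,dt=snapshot("top");cv2.imwrite("pics/s1.png",ps);cv2.imwrite("pics/t1.png",pt)
go("L"); turn(.6,4); print(manip.observe()["time"])
E
```

```text
L t 11.4 w 35.9 gf 69 [575.9  47.5 417.6] F [1.4 0.9 6.3] Mz -0.018
  cmd 0.15 got 0.146 Mz -0.232 F [-0.8  0.1 -1.5] eff -0.363 t 11.65
  cmd 0.30 got 0.294 Mz -0.223 F [-2.7 -0.8  0.2] eff -0.308 t 11.94
  cmd 0.45 got 0.443 Mz -0.252 F [-5.4 -0.6  2. ] eff -0.097 t 12.23
  cmd 0.60 got 0.593 Mz -0.253 F [-5.8 -1.3  2.7] eff -0.107 t 12.53
12.525
```

```bash
sed -i 's/    return out/    return np.array(out)/; s/^def turn(a,n):/def turn(a,n,lim=.33):/; s/^        print("  cmd.*/&\n        if abs(s[5])>lim: break/; s/s=rd(3)-T0/s=rd(6)-T0/' h.py
python3 - <<'E'
from h import *
rel()
p,d=snapshot("side");cv2.imwrite("pics/s2.png",cv2.resize(p[140:320,240:410],None,fx=3,fy=3,interpolation=2))
go("R"); turn(1.2,8); rel(); print(manip.observe()["time"])
E
```

```text
R t 15.2 w 35.2 gf 69 [ 575.6 -132.7  417.4] F [-0.8  0.8  5.9] Mz 0.014
  cmd 0.15 got 0.146 Mz -0.236 F [-1.6  0.3 -1.2] eff -0.090 t 15.51
  cmd 0.30 got 0.294 Mz -0.228 F [-4.9  0.   1.1] eff -0.056 t 15.82
  cmd 0.45 got 0.445 Mz -0.253 F [-5.4 -0.   1.8] eff 0.062 t 16.14
  cmd 0.60 got 0.595 Mz -0.206 F [-7.3 -0.1  2.6] eff 0.060 t 16.46
  cmd 0.75 got 0.745 Mz -0.236 F [-8.3  0.3  3.4] eff 0.058 t 16.77
  cmd 0.90 got 0.895 Mz -0.229 F [-9.8  0.8  3.9] eff 0.056 t 17.09
  cmd 1.05 got 1.045 Mz -0.236 F [-10.9   1.    5.3] eff 0.047 t 17.41
  cmd 1.20 got 1.195 Mz -0.207 F [-11.8   1.7   5.6] eff 0.017 t 17.73
18.5167
```

View pics/s2.png

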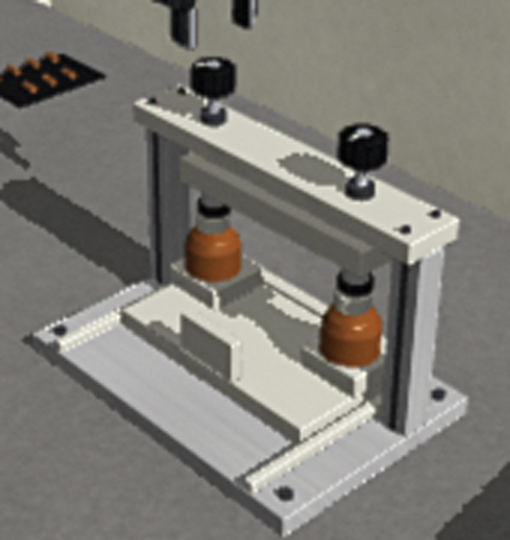

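The picture shows the carrier back against its stop, with both caps directly under their feet (crop (213,225) and (352,300)) and neither cap touched yet.

Run:
```python
from h import *
go("L"); turn(1.2,9,.325); rel(); print(manip.observe()["time"])
```

```text
L t 20.2 w 35.4 gf 69 [575.9  47.4 417.6] F [1.7 0.3 6.1] Mz -0.098
  cmd 0.13 got 0.130 Mz -0.243 F [-0.5 -0.3 -0.1] eff -0.081 t 20.56
  cmd 0.27 got 0.261 Mz -0.241 F [-2.2 -0.9  0.8] eff -0.048 t 20.87
  cmd 0.40 got 0.394 Mz -0.226 F [-5.6 -0.9  3. ] eff 0.082 t 21.18
  cmd 0.53 got 0.528 Mz -0.191 F [-6.4 -1.3  3.4] eff 0.044 t 21.48
  cmd 0.67 got 0.661 Mz -0.159 F [-7.3 -1.2  3.9] eff 0.013 t 21.79
  cmd 0.80 got 0.795 Mz -0.139 F [-8.2 -1.4  4.6] eff -0.018 t 22.10
  cmd 0.93 got 0.928 Mz -0.121 F [-9.  -1.   4.9] eff -0.048 t 22.41
  cmd 1.07 got 1.061 Mz -0.072 F [-10.1  -1.3   5.8] eff -0.078 t 22.72
  cmd 1.20 got 1.195 Mz -0.019 F [-10.9  -1.    5.7] eff -0.106 t 23.02
23.8083
```

Run:
```python
from h import *
manip.move_pose([470,-43,500],[np.pi,0,np.pi/2])
p,d=snapshot("side");q,e=snapshot("top");cv2.imwrite("pics/s3f.png",p);cv2.imwrite("pics/t3f.png",q)
a=cv2.resize(p[150:280,280:400],None,fx=4,fy=4,interpolation=2)
t0=cv2.imread("pics/top0.png")
k=[cv2.resize(im[152:186,u:u+34],(260,260),interpolation=2) for im in(t0,q) for u in(273,355)]
b=np.vstack([np.hstack(k[:1]),k[2]]); c=np.vstack([k[1],k[3]])
cv2.imwrite("pics/c3.png",np.hstack([cv2.resize(a,(280,303)) if 0 else cv2.copyMakeBorder(cv2.resize(a,(276,299)),0,221,0,0,0),b,c]))
print(manip.observe()["time"])
```

```text
24.5667
```

View pics/c3.png

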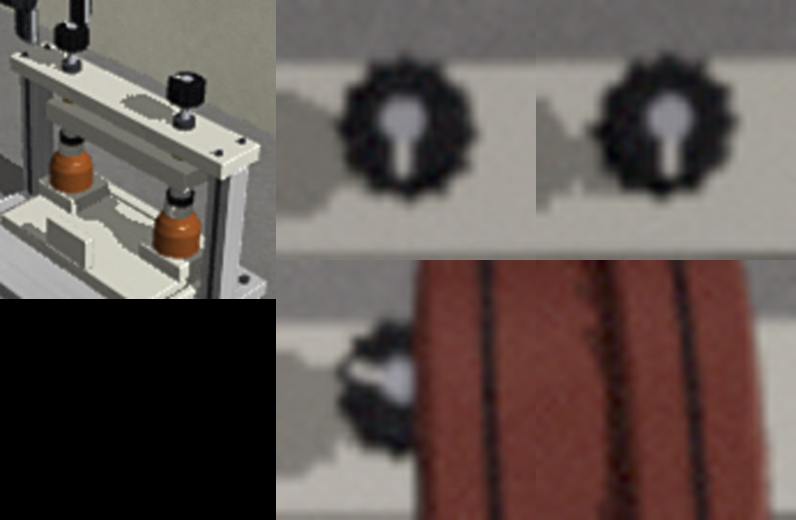

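The left knob's pointer has turned about 100°, from image-down to image-left, so the grip is not slipping. The settled moment is the knob's resistance to backing off after a small overshoot, about −(0.23 − 0.0038·F). Its shrinking therefore means the left foot has been loading since about 1.0 rad. I'll bring the right side up next, then ease the left back.

Run:
```python
from h import *
go("R",np.pi/2+.3); turn(.37,5); rel(); print(manip.observe()["time"])
```

```text
R t 26.1 w 35.2 gf 69 [ 575.3 -132.9  417.5] F [-2.5  0.9  6.8] Mz 0.024
  cmd 0.07 got 0.072 Mz -0.208 F [-0.1  0.2 -1.7] eff 0.023 t 26.45
  cmd 0.15 got 0.145 Mz -0.193 F [-2.6  0.2  0.3] eff 0.030 t 26.75
  cmd 0.22 got 0.219 Mz -0.184 F [-4.7  0.2  1.8] eff 0.084 t 27.05
  cmd 0.30 got 0.293 Mz -0.163 F [-5.5  0.5  2.6] eff 0.063 t 27.35
  cmd 0.37 got 0.367 Mz -0.151 F [-6.1  0.6  2.6] eff 0.046 t 27.65
28.4417
```

Run:
```python
from h import *
go("L",np.pi/2); turn(-.32,4,.6); turn(.12,3,.6); rel(); print(manip.observe()["time"])
```

```text
L t 30.1 w 35.8 gf 69 [575.5  47.1 417.4] F [-1.6 -0.9  4.6] Mz -0.011
  cmd -0.08 got -0.078 Mz 0.325 F [ 1.3 -0.5 -3.8] eff -0.135 t 30.43
  cmd -0.16 got -0.157 Mz 0.320 F [ 1.8 -0.7 -4.2] eff -0.139 t 30.73
  cmd -0.24 got -0.237 Mz 0.270 F [ 3.7 -0.  -4.8] eff -0.124 t 31.02
  cmd -0.32 got -0.316 Mz 0.233 F [ 5.5  0.3 -5.2] eff -0.146 t 31.32
  cmd 0.04 got 0.041 Mz -0.165 F [ 3.5  0.1 -4.3] eff -0.011 t 31.62
  cmd 0.08 got 0.079 Mz -0.171 F [ 2.5 -0.4 -4.3] eff 0.047 t 31.93
  cmd 0.12 got 0.119 Mz -0.115 F [ 1.6 -0.5 -3.9] eff 0.050 t 32.23
33.0083
```

```bash
sed -i 's/s=rd(6)-T0/s=rd(25)-T0/' h.py
python3 - <<'E'
from h import *
go("R",np.pi/2+.3); turn(.08,2,.6); rel(); print(manip.observe()["time"])
go("L",np.pi/2+.3); turn(.03,1,.6);turn(.03,1,.6); rel();  print(manip.observe()["time"])
E
```

```text
R t 34.7 w 35.5 gf 69 [ 575.3 -132.9  417.4] F [-3.3  1.6  6.1] Mz 0.039
  cmd 0.04 got 0.039 Mz -0.091 F [-1.   1.2 -2.4] eff 0.049 t 35.15
  cmd 0.08 got 0.079 Mz -0.075 F [-2.5  1.4 -0.7] eff 0.008 t 35.61
36.4
L t 38.1 w 35.4 gf 69 [575.7  47.2 417.4] F [ 0.4 -0.6  6. ] Mz -0.035
  cmd 0.03 got 0.030 Mz -0.099 F [-0.6 -0.2 -0.4] eff 0.065 t 38.53
  cmd 0.03 got 0.030 Mz -0.068 F [-0.8 -0.4 -0.3] eff 0.023 t 38.99
39.775
```

```bash
sed -i 's/T0=rd(4)/T0=rd(25)/' h.py
python3 - <<'E'
from h import *
go("L",np.pi/2+.3); turn(-.2,1,.6);turn(.17,1,.6); rel(); print(manip.observe()["time"])
go("R",np.pi/2+.3); turn(-.17,1,.6);turn(.17,1,.6); rel();  print(manip.observe()["time"])
E
```

```text
L t 41.1 w 35.4 gf 69 [575.7  47.5 416.9] F [2.3 0.7 5.2] Mz -0.025
  cmd -0.20 got -0.197 Mz 0.183 F [3.  0.6 0.6] eff -0.108 t 41.64
  cmd 0.17 got 0.168 Mz -0.058 F [1.  0.4 1.7] eff 0.001 t 42.13
42.925
R t 44.8 w 35.6 gf 69 [ 575.4 -132.8  416.7] F [-1.8  0.7  5.4] Mz 0.002
  cmd -0.17 got -0.168 Mz 0.172 F [1.5 0.3 0.6] eff -0.114 t 45.27
  cmd 0.17 got 0.168 Mz -0.078 F [-1.   0.4  1.7] eff 0.001 t 45.77
46.5583
```

Run:
```python
from h import *
import h
x,y=KN["R"]; manip.servo_line([x,y,416],speed=200); T0=rd(20); eoat.move_gripper(30,70)
q=np.array(manip.observe()["joints"]); q0=q[6]
for d in(-.08,.05):
    q[6]=q0-d; manip.set_joints(q); v=[]
    for i in range(25):
        o=manip.observe(); v.append((o["ft_torque"][2]-T0[5],q0-o["joints"][6])); manip.wait(.01)
    v=np.array(v); print(d,"Mz",v[:,0].round(2),"ang",v[::4,1].round(4))
rel(); print(manip.observe()["time"])
```

```text
-0.08 Mz [0.29 0.25 0.31 0.27 0.31 0.32 0.3  0.24 0.32 0.23 0.27 0.29 0.24 0.25
 0.23 0.18 0.17 0.18 0.2  0.18 0.15 0.18 0.13 0.15 0.15] ang [-0.0783 -0.0779 -0.0779 -0.078  -0.0782 -0.0784 -0.0786]
0.05 Mz [-0.15 -0.17 -0.09 -0.09 -0.05 -0.13 -0.11 -0.16 -0.16 -0.13 -0.07 -0.05
 -0.05 -0.07 -0.08  0.04 -0.02 -0.05  0.02  0.03  0.06  0.01  0.01  0.04
  0.03] ang [0.0477 0.0468 0.0468 0.0469 0.0472 0.0475 0.0479]
49.2083
```

```bash
sed -i 's/s=rd(25)-T0/s=rd(8)-T0/' h.py
python3 - <<'E'
from h import *
go("L",np.pi/2+.3); turn(-.08,1,.6); turn(.14,1,.6); rel(); print(manip.observe()["time"])
manip.move_pose([440,60,520],[np.pi,0,np.pi/2])
E
python3 - <<'E'
from h import *
p,d=snapshot("side");q,e=snapshot("top")
print(manip.observe()["time"])
t0=cv2.imread("pics/top0.png")
k=[cv2.resize(im[152:186,u:u+34],(260,260),interpolation=2) for im in(q,) for u in(273,355)]
cv2.imwrite("pics/c4.png",np.hstack([cv2.resize(p[150:280,280:400],(480,520),interpolation=2),np.vstack(k)]))
E
```

```text
L t 51.1 w 35.4 gf 69 [575.7  47.5 416.9] F [2.2 0.3 5.2] Mz -0.026
  cmd -0.08 got -0.078 Mz 0.286 F [ 2.  -0.3  1.3] eff -0.156 t 51.38
  cmd 0.14 got 0.137 Mz -0.111 F [ 0.1 -0.3  2.5] eff -0.098 t 51.71
52.5
53.2333
```

View pics/c4.png

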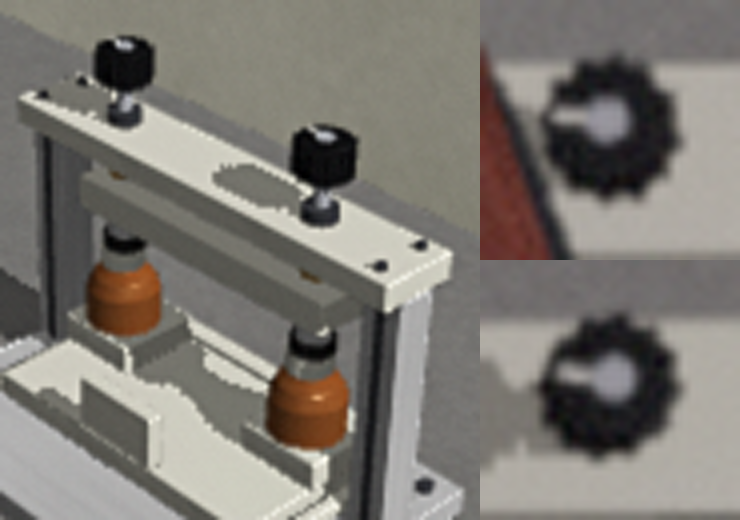

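Both knob pointers now point image-left, at crop (575,117) and (575,375), and match each other. The feet sit on the caps, the carriage is level, the carrier is home and the arm is clear. The torque readings match on the two sides and give about 26–30 N each.

```bash
python3 -c "
from workcell import ticket
print(ticket.finish_job())"
```

```text
the job is handed in; nothing more can be done
None
```

I handed the job in at about 53 s: the carrier is against its stop, the carriage is square, both feet bear on their caps with an estimated 26–30 N each, and the arm is clear; the left foot briefly read near 59 N by torque (about 42 N by knob angle) before I eased it back, so the 60 N limit may have been close.

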